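Check the spring of a tube rest against the set rider

ROBOT

A 7-joint arm with a two-finger parallel gripper is mounted at the origin on the work surface. World frame = base frame: x ahead of the robot, y to its left, z up, the work surface at z = 0. Lengths are in m, angles in rad, forces in N, time in s.
With the tool pointing down it reaches from about 0.4 to 0.9 m from the base axis. Payload 5.5 kg.
Tool frame: the origin (TCP) lies midway between the tips of the shut fingers; the grasp point (between the pads) lies 19 mm behind it; z points along the fingers, y is the line along which they close (so a half turn about z gives the same grasp; the last joint's range is limited). The gripper opens to 92 mm and grips with 3 to 60 N. Pads are 19 mm wide; open, the fingers measure 130 mm over their backs; the gripper's body (75 mm by 190 mm) begins 47 mm behind the grasp point.
Start: joints at [1.4, 0.501, -0.427, 1.55, 0.221, 1.138, -0.21], TCP at [0.273, -0.59, 0.227] pointing down, gripper open.
Joint ranges: [-2.88, 2.88], [-0.31, 2.03], [-1.54, 1.56], [0.2, 2.42], [-1.41, 4.55], [0.19, 2.02], [-2.57, 2.57]. Speed limits (rad/s): [2.57, 2.57, 3.14, 3.14, 3.14, 3.14, 3.14].

INTERFACE

Orientations are given as [roll, pitch, yaw] about the fixed x, y, z axes, in that order (R = Rz(yaw) Ry(pitch) Rx(roll)).
In Python, from bench import monitor, optics, ticket gives the robot as it stands.
- The arm moves only by the tool jog_arm, never from a script. Its argument "moves" is a list that holds one entry, the list of rows, each a list of 7 numbers: the shift along the tool's x, y, z in units of 60 mm (1.0 is 60 mm), then the turn, a rotation vector about the tool's x, y, z in units of 8 degrees (1.0 is 8 degrees), then the opening in per cent of the stroke, from 0 (shut) to 100 (fully open). In form: [[[tx, ty, tz, ax, ay, az, fingers], ...]]. A call has 1 to 12 rows; each row shifts and turns the commanded pose from where the row before left it, along the tool's axes as they then stand; what a row does not reach is not made up. A row lasts 1/8 s, in which the tool goes at most 62.5 mm and 10.7 degrees, less where a joint would pass 70% of its speed; a pose out of reach is approached as far as the arm can. A call is refused whole if a number of a shift passes 1 or a number of a turn 1, either way. A call with a gripper value outside its range is refused whole. The fingers move at their own pace and stop on an object; the grip force is fixed at half the most. Time passes only in rows, so rows that do not move let the fingers close. It gives the time, the measured TCP pose, the force, the opening and the grip force at its end, in the units of the state.
- monitor.state(): the state, without advancing time (a new reading comes with each control period).
- optics.read_camera(name): name is "side" or "top" or "wrist"; returns the picture (420x560x3 uint8, red, green, blue); there is no depth.
- optics.camera_info(name): a dict with "fx", "fy", "cx", "cy" (pixels), "R" (3x3) and "t" (3): a world point X has camera coordinates R X + t; the wrist camera has in their place "T_tool_cam" (4x4, takes a point from camera to tool coordinates, whose origin is the TCP and whose axes are the flange's). Camera axes: x right, y down, z forward; pixel columns grow to the right and rows downward; lengths in m; the calibration is good to about 2 mm. A picture is of the moment at which its call begins: read the wrist's pose just before it. camera_info takes no time and is no camera call.
- ticket.hand_in(): hands the job in; it is judged then, once.
The state is a dict: "time": time; "qpos": joint angles; "dq": joint speeds; "tau": joint torques, N m; "tool_pos": TCP position; "tcp_rot": TCP orientation; "force": force on the tool from outside, world axes, zero at the start; "ft_torque": the same for the moment, N m; "gripper_width": opening from 0.0 (shut) to 1.0 (fully open); "grasp_force": force on a finger pad.
Only numpy, scipy, OpenCV 4.12 (cv2) and the standard library are available. Lean on these libraries where they do the work, as an engineer would, in place of code of your own. Each camera call takes 0.05 s, during which the arm holds its last target. There are 200 camera calls.

TASK

Check the spring of the tube rest: with the fingertips press the rubber pad on the plate's sprung corner down until the tip of the needle is level with the brass rider on the scale, without running past it, hold it there for about a second, then let go so that the plate rises back to rest. Do not touch the needle or disturb the rider's setting, pick nothing up, and do not shift the other things standing about.

Things in the scene. Friction and masses are not known exactly. Their poses are not given: they have to be found in the camera images.
- rest_base: Fixed base of the sprung tube rest: orange drip tray, 240 mm along its x, y from -135 to +225 mm, floor 6 mm, rim 14 mm high. Origin on the bench below the plate's hinge; x along the hinge (away from the robot at yaw 0), y from the pressed corner to the needle, z up. Hinge posts 72 mm high at x = +-96 mm. White scale plate at y = 153 to 215, x = -14 mm, top at 106 mm, marked face to +x.
- tilt_plate (a joint): Tilt of the 130 mm square steel plate, rad: 0 level, at rest on its stop; grows as the sprung corner goes down, to 0.32. Hinge along its diagonal (base x), 62 mm above the bench; white ring seat 57 mm wide on it, top 12 mm above the hinge. The spring pushes the pad up with about 3 N at first, 9 N at 0.25 rad. 10 mm down at the pad lifts the needle's tip about 24 mm.
- pad_top (a point): Centre of the top face of the round black rubber pad (tilt_plate_c0), 28 mm across, 9 mm high, on the plate's free corner above the coil spring, 73 mm from the hinge on the side away from the needle (base's -y). The place to press. Its top is 74 mm above the bench at rest; it goes down with the plate in an arc about the hinge.
- needle_tip (a point): Tip of the black needle (tilt_plate_c1 to c3), 5 mm thick, part of the plate, reaching from the plate's other corner to the scale, 177 mm from the hinge (base's +y). Not to be touched. 44 mm above the bench at rest; rises (world z) along the scale as the pad is pressed.
- rider (a joint): Height setting of the brass rider on the scale, m, 0 at its lowest (middle 62 mm above the bench) to 0.022; held by friction, set differently each time; must be left as it is.
- rider_mark (a point): Middle of the rider's edge facing the needle's tip. The rider is a brass block 12 mm tall, 22 mm wide, on the scale's marked face; the needle's tip points at it, a few mm short, when the two are level (equal world z).
- stopper: Black rubber stopper, a cone 40 mm across and 34 mm tall, standing on the drip tray near the pressed corner, on the side away from the robot's base (the scale's front side). Bystander. Origin at the centre of its underside.
- beaker: Small glass beaker, 48 mm across, 55 mm tall, standing on the drip tray behind the needle (robot's side). Bystander. Origin at the centre of its underside.
- jar: Amber jar, 38 mm across, 45 mm tall, standing on the drip tray near the pressed corner (robot's side). Bystander. Origin at the centre of its underside.
- reagent: Reagent bottle, 72 mm across, 150 mm tall, on the bench to the right. Bystander. Origin at the centre of its underside.
- flask: Conical flask, 84 mm across, 118 mm tall, on the bench to the left. Bystander. Origin at the centre of its underside.
- spanner: 150 mm steel spanner lying on the bench to the left. Bystander. Origin in the middle of its underside.
- dish: White ceramic dish, 90 mm across, 35 mm tall, on the bench to the right. Bystander. Origin at the centre of its underside.

How it is judged:
By the outcome, as a careful person would: the job done as asked, in the order asked, and still so for the second after the job is handed in, with the robot touching nothing.
It also fails if it takes over 40 s, if anything falls off the work surface, if the arm or the gripper's body presses on something with over 40 N, if the wrist force passes 120 N, or if a joint passes its speed limit or range.

## Working session

There is one attempt and no reset: what is moved stays moved. The work goes in short steps, Python scripts to look and compute and a tool call to move; the robot and the scene stay as the last step left them, time stands still between calls to the robot, and variables do not carry over. Pictures are saved under pics/ and viewed, at most 10 in all, crops included, and the job is handed in when it is done.

Besides the shell and the picture viewer there is one more tool, called after "Request:" in YAML: its name, and indented under it one key for each argument. jog_arm: Moves the arm, as the interface text tells. Its arguments: {"type":"object","properties":{"moves":{"type":"array"}},"required":["moves"]}

```bash
mkdir -p pics; cat > h.py <<'E'
from bench import monitor, optics, ticket
import cv2, numpy as np
def snap(n,f):
    im=optics.read_camera(n); cv2.imwrite('pics/'+f,im[:,:,::-1]); return im
E
python3 - <<'E'
from h import *
a=snap('side','s0.png');b=snap('top','t0.png')
for n in('side','top','wrist'):print(n,optics.camera_info(n))
print(monitor.state())
E
```

```text
side {'fx': 535.6608510741669, 'fy': 535.6608510741669, 'cx': 279.0037238482488, 'cy': 201.42217834631745, 'R': array([[-0.99320303, -0.11626394,  0.00551698],
       [-0.09280732,  0.76243395, -0.64037589],
       [ 0.07024629, -0.63653529, -0.76804185]]), 't': array([0.56030802, 0.07242795, 1.28218004])}
top {'fx': 442.67837959352795, 'fy': 442.67837959352795, 'cx': 276.68029346062673, 'cy': 214.5257876308251, 'R': array([[-0.02602182, -0.99958772, -0.01213489],
       [-0.99570315,  0.02699605, -0.08858018],
       [ 0.08887125,  0.00977773, -0.99599513]]), 't': array([0.05154347, 0.56843902, 1.36468049])}
wrist {'fx': 311.50544084336906, 'fy': 311.50544084336906, 'cx': 275.6796806831658, 'cy': 209.87454711691234, 'T_tool_cam': array([[ 5.20646115e-04, -9.61144981e-01, -2.76043572e-01,
         7.38730114e-02],
       [ 9.99999812e-01,  5.89747248e-04, -1.67316307e-04,
        -1.72552897e-04],
       [ 3.23611165e-04, -2.76043433e-01,  9.61145108e-01,
        -1.57257862e-01],
       [ 0.00000000e+00,  0.00000000e+00,  0.00000000e+00,
         1.00000000e+00]])}
{'time': 0.1, 'qpos': array([ 1.40020777,  0.50176242, -0.42683345,  1.55134037,  0.22079103,
        1.13826299, -0.2103302 ]), 'dq': array([-0.00111249, -0.0013846 , -0.00075563, -0.00178486,  0.00288536,
       -0.00030875,  0.0022432 ]), 'tau': array([-1.13517538e-02, -5.67873073e+01, -5.83887979e+00, -2.79911453e+01,
       -6.91838237e-02,  2.40544713e-02,  3.31482613e-05]), 'tool_pos': array([ 0.2729275 , -0.58924267,  0.22578123]), 'tcp_rot': array([-3.13987447e+00, -9.15908369e-05,  4.33824593e-01]), 'force': array([0.208248  , 0.44382329, 0.76830833]), 'ft_torque': array([-0.04650583, -0.03004352,  0.01475798]), 'grasp_force': 0.0, 'gripper_width': 1.001935447068233}
```

View pics/s0.png

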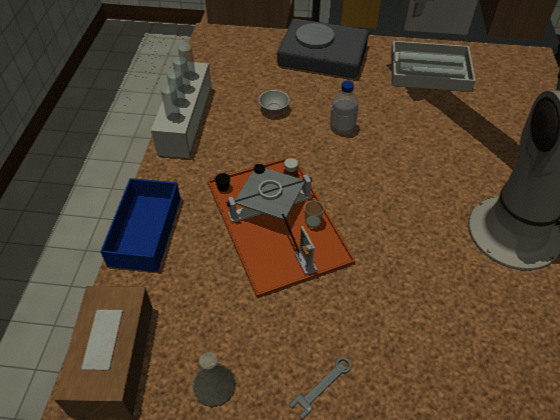

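View pics/t0.png

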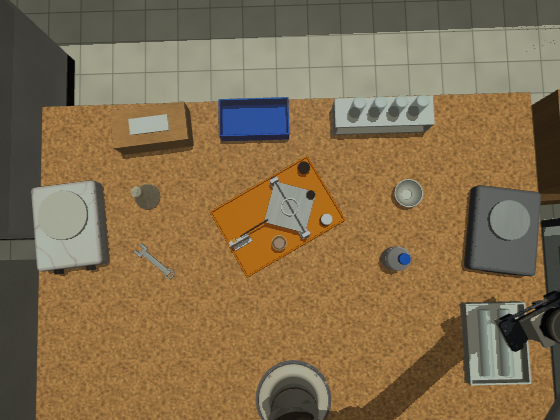

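```bash
cat >> h.py <<'E'
def proj(n,P,info=None):
    c=optics.camera_info(n) if info is None else info
    q=np.atleast_2d(P)@np.array(c['R']).T+np.array(c['t'])
    return np.c_[c['fx']*q[:,0]/q[:,2]+c['cx'],c['fy']*q[:,1]/q[:,2]+c['cy']]
def b2w(p,P):
    c,s=np.cos(p[2]),np.sin(p[2]); P=np.atleast_2d(P)
    return np.c_[p[0]+c*P[:,0]-s*P[:,1],p[1]+s*P[:,0]+c*P[:,1],P[:,2]]
E
cat > fit.py <<'E'
from h import *
from scipy.optimize import least_squares
mod=np.array([[.12,-.135,.014],[-.12,-.135,.014],[-.12,.225,.014],[.12,.225,.014]])
obs={'top':np.array([[307,158],[343,221],[248,277],[211,212]],float)}
obs['side']=np.array([[209,183],[294,159],[353,262],[258,293]],float)
for k,f in(('top','t0'),('side','s0')):
    im=cv2.imread(f'pics/{f}.png'); h=cv2.cvtColor(im,cv2.COLOR_BGR2HSV)
    m=cv2.inRange(h,(4,190,90),(16,255,255)); n,l,st,_=cv2.connectedComponentsWithStats(m)
    i=1+np.argmax(st[1:,4]); pts=cv2.findNonZero((l==i).astype(np.uint8)); hull=cv2.convexHull(pts)
    ap=cv2.approxPolyN(hull,4,None,-1,True).reshape(-1,2).astype(float)
    print(k,st[i],ap.tolist())
    obs[k]=np.array([ap[np.argmin(np.linalg.norm(ap-o,axis=1))] for o in obs[k]])
f=lambda p:np.r_[(proj('top',b2w(p,mod))-obs['top']).ravel(),(proj('side',b2w(p,mod))-obs['side']).ravel()]
r=least_squares(f,[.5,0,.5],loss='soft_l1');p=r.x
print(p,f(p).round(1)); np.save('p.npy',p)
pts={'pad':[0,-.073,.074],'tip':[0,.177,.044],'postf':[.096,0,.072],'postn':[-.096,0,.072],'sctop':[-.014,.153,.106],'sctop2':[-.014,.215,.106]}
for k,v in pts.items():
    w=b2w(p,v); print(k,w.round(4),proj('top',w).round(1),proj('side',w).round(1))
E
python3 fit.py
python3 - <<'E'
import cv2,numpy as np
s=cv2.imread('pics/s0.png')[140:310,190:370];t=cv2.imread('pics/t0.png')[150:285,200:350]
cv2.imwrite('pics/c.png',np.hstack([cv2.resize(s,(420,397),interpolation=2),cv2.resize(t,(375,397),interpolation=2)]))
E
```

```text
top [ 210  176   62   69 1549] [[263.0, 221.0], [228.0, 244.0], [209.0, 211.0], [276.0, 173.0]]
side [ 208  171  106  124 4106] [[256.0, 295.0], [206.0, 180.0], [251.0, 171.0], [314.0, 275.0]]
[0.58873125 0.03262805 0.478344  ] [ 20.5 -17.1  70.6   0.3   5.4  32.8 -11.5  -0.9  -1.9   9.   41.9  -6.2
  39.    0.3  -5.8  14.4]
pad [[ 0.6223 -0.0322  0.074 ]] [[298.6 195.2]] [[256.7 177.6]]
tip [[0.5073 0.1898 0.044 ]] [[227.5 235.4]] [[295.  266.7]]
postf [[0.674  0.0768 0.072 ]] [[262.4 179.6]] [[227.6 211.2]]
postn [[ 0.5035 -0.0116  0.072 ]] [[292.9 234.5]] [[305.1 189.1]]
sctop [[0.5059 0.162  0.106 ]] [[234.3 234.8]] [[297.7 239.8]]
sctop2 [[0.4773 0.2171 0.106 ]] [[215.9 245. ]] [[309.1 262.9]]
```

View pics/c.png

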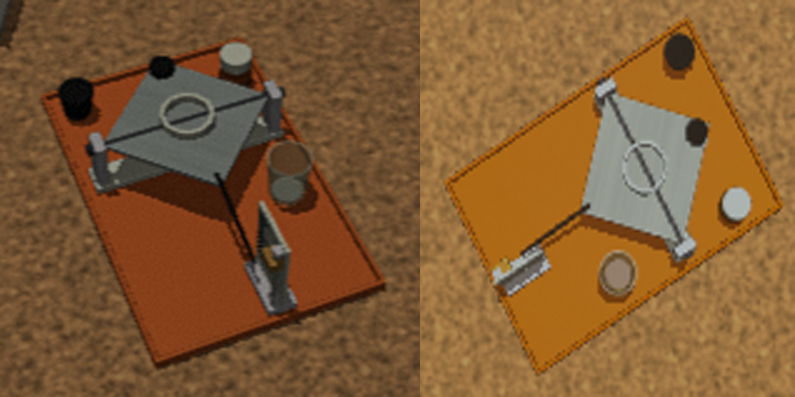

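The crop shows tray corners, pad (side 259,167; top 310,194.5), posts and the scale with the brass rider at its near edge. Refit with hand-picked points.

```bash
cat > fit.py <<'E'
from h import *
from scipy.optimize import least_squares
mod=np.array([[.12,-.135,.014],[-.12,-.135,.014],[-.12,.225,.014],[.12,.225,.014],[0,-.073,.074],[.096,0,.072],[-.096,0,.072]])
obs={'top':np.array([[306.8,156.8],[344.4,221.4],[248,277.2],[210.8,211.9],[310.4,194.6],[274.4,180.6],[305.2,234]]),
'side':np.array([[208.9,181.5],[294.1,158],[354.6,261.6],[256.9,295.9],[259.4,167.3],[231.6,200.8],[307,178.5]])}
f=lambda p:np.r_[(proj('top',b2w(p,mod))-obs['top']).ravel(),(proj('side',b2w(p,mod))-obs['side']).ravel()]
r=least_squares(f,[.55,0,.5],loss='soft_l1');p=r.x
print(p,f(p).reshape(-1,7,2).round(1)); np.save('p.npy',p)
# two-view check of the pad
g=lambda X:np.r_[proj('top',X)[0]-obs['top'][4],proj('side',X)[0]-obs['side'][4]]
print('pad tri',least_squares(g,[.6,0,.07]).x)
for k,v in {'pad':[0,-.073,.074],'tip':[0,.177,.044],'sctop':[-.014,.153,.106],'sctop2':[-.014,.215,.106],'rider':[-.01,.18,.07]}.items():
    w=b2w(p,v); print(k,w.round(4),proj('top',w).round(1),proj('side',w).round(1))
E
python3 fit.py
```

```text
[ 0.58593465 -0.002129    0.4948703 ] [[[-0.3 -0.7]
  [ 0.4 -0.4]
  [-2.4  0.9]
  [-2.4  0.1]
  [-0.5  0.9]
  [-1.1 -0.2]
  [-0.3  0.9]]

 [[-1.6 -1.8]
  [ 0.1 -2.8]
  [ 1.2 -0.5]
  [-1.  -0.5]
  [ 0.   0.1]
  [ 0.  -0.6]
  [ 0.3 -0.5]]]
pad tri [ 0.6219277  -0.06823403  0.07262977]
pad [[ 0.6206 -0.0664  0.074 ]] [[309.9 195.5]] [[259.4 167.4]]
tip [[0.5019 0.1536 0.044 ]] [[239.2 236.9]] [[299.  253.3]]
sctop [[0.501  0.1259 0.106 ]] [[246.6 236.1]] [[301.6 226.5]]
sctop2 [[0.4715 0.1804 0.106 ]] [[228.3 246.6]] [[313.3 248.5]]
rider [[0.4916 0.1515 0.07  ]] [[239.2 239.9]] [[304.2 246.2]]
```

Request:
jog_arm:
  moves:
    - [[0.65,-0.67,-0.3,0,0,0,0],[0.65,-0.67,-0.3,0,0,0,0],[0.65,-0.67,0,0,0,0,0],[0.65,-0.67,0,0,0,0,0],[0.65,-0.67,0,0,0,0,0],[0.65,-0.67,0,0,0,0,0],[0.65,-0.67,0,0,0,0,0],[0.65,-0.67,0,0,0,0,0],[0.65,-0.67,0,0,0,0,0],[0.65,-0.67,0,0,0,0,0],[0.65,-0.67,0,0,0,0,0],[0.65,-0.67,0,0,0,0,0]]

```text
time: 1.6
tool_pos: [0.4953, 0.046, 0.2627]
tcp_rot: [3.141, 0.0, 0.433]
force: [1.2, -0.2, 0.4]
gripper_width: 0.008
grasp_force: 0.0
```

Request:
jog_arm:
  moves:
    - [[0.51,-0.54,0.45,0,0,-0.44,0],[0.51,-0.54,0.45,0,0,0,0],[0.51,-0.54,0.45,0,0,0,0],[0,0,0,0,-0.94,0,0],[0,0,0,0,-0.94,0,0],[0,0,0,0,-0.94,0,0],[0,0,0,0,-0.94,0,0],[0,0,0,0,0,0,0],[0,0,0,0,0,0,0]]

```text
time: 2.72
tool_pos: [0.532, 0.1731, 0.1815]
tcp_rot: [-3.141, 0.524, 0.496]
force: [0.8, 0.1, 0.5]
gripper_width: 0.005
grasp_force: 0.0
```

```bash
cat >> h.py <<'E'
from scipy.spatial.transform import Rotation as Ro
def wcam():
    s=monitor.state(); c=dict(optics.camera_info('wrist')); T=np.eye(4)
    T[:3,:3]=Ro.from_euler('xyz',s['tcp_rot']).as_matrix(); T[:3,3]=s['tool_pos']
    W=np.linalg.inv(T@c['T_tool_cam']); c['R']=W[:3,:3]; c['t']=W[:3,3]; return c,s
E
python3 - <<'E'
from h import *
import pickle
c,s=wcam(); snap('wrist','w1.png'); pickle.dump(c,open('w1.pkl','wb')); p=np.load('p.npy')
print(s['tool_pos'],s['tcp_rot'],s['time'])
for k,v in {'tip':[0,.177,.044],'sctop':[-.014,.153,.106],'sctop2':[-.014,.215,.106],'rider':[-.01,.177,.07]}.items(): print(k,proj('',b2w(p,v),c).round(0))
E
```

```text
[0.53196888 0.17314995 0.18152889] [-3.14123199  0.52360775  0.49587502] 2.725
tip [[279. 161.]]
sctop [[308. 220.]]
sctop2 [[234. 220.]]
rider [[279. 187.]]
```

View pics/w1.png

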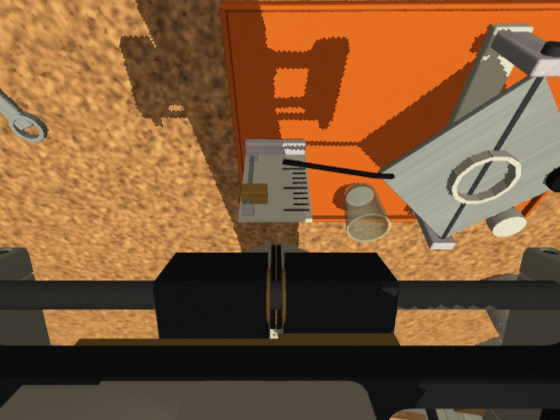

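```bash
python3 - <<'E'
import cv2
s=cv2.imread('pics/w1.png')[130:230,230:320]
cv2.imwrite('pics/c1.png',cv2.resize(s,(540,600),interpolation=cv2.INTER_NEAREST))
E
```

```text
(no output)
```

View pics/c1.png

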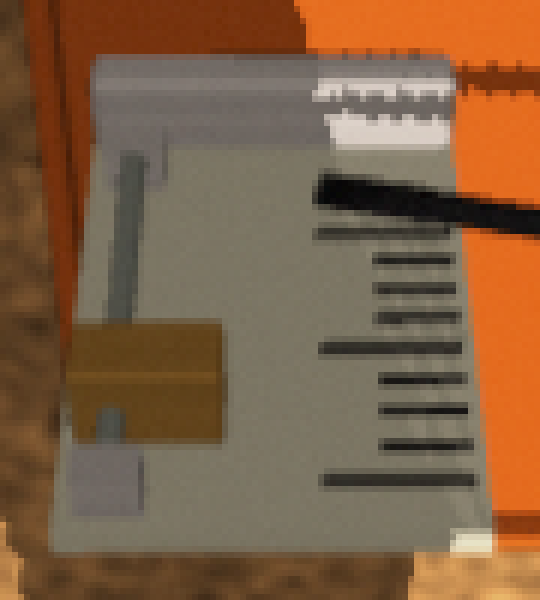

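```bash
python3 - <<'E'
from h import *
import pickle
from scipy.optimize import brentq
c=pickle.load(open('w1.pkl','rb')); p=np.load('p.npy')
row=lambda x,y,z:proj('',b2w(p,[x,y,z]),c)[0,1]
print('cam',(b2w([0,0,0],-c['R'].T@c['t']-np.r_[p[:2],0]) @ Ro.from_euler('z',p[2]).as_matrix()).round(3))
for x in(-.014,-.011,-.004,0,.002):
    print(x,[round(brentq(lambda z:row(x,.18,z)-r,-.05,.2)*1e3,1) for r in (161.7,168.7,173.3,178.2,183,188,193.3,198.5,204.2,210.2,221.7,183.7,192.3,203.8)])
im=cv2.imread('pics/w1.png'); 
for r in range(180,208): print(r,im[r,252:264].mean(0).round(0))
E
```

```text
cam [[0.179 0.18  0.28 ]]
-0.014 [26.8, 38.1, 45.2, 52.5, 59.4, 66.4, 73.6, 80.3, 87.5, 94.8, 108.0, 60.4, 72.2, 87.0]
-0.011 [30.8, 41.8, 48.8, 56.0, 62.9, 69.7, 76.8, 83.5, 90.5, 97.7, 110.7, 63.8, 75.5, 90.0]
-0.004 [40.0, 50.6, 57.4, 64.3, 70.9, 77.5, 84.3, 90.7, 97.5, 104.4, 117.0, 71.8, 83.0, 97.1]
0 [45.2, 55.7, 62.3, 69.0, 75.5, 81.9, 88.6, 94.9, 101.5, 108.3, 120.6, 76.4, 87.4, 101.1]
0.002 [47.9, 58.2, 64.7, 71.4, 77.8, 84.2, 90.7, 97.0, 103.5, 110.2, 122.4, 78.7, 89.5, 103.1]
180 [ 98. 115. 121.]
181 [ 98. 115. 121.]
182 [ 99. 116. 122.]
183 [ 68.  93. 109.]
184 [33. 71. 99.]
185 [27. 68. 98.]
186 [26. 66. 97.]
187 [27. 67. 97.]
188 [26. 65. 95.]
189 [27. 66. 96.]
190 [27. 67. 98.]
191 [27. 68. 99.]
192 [ 32.  77. 112.]
193 [ 29.  72. 104.]
194 [25. 65. 94.]
195 [26. 65. 95.]
196 [26. 66. 96.]
197 [27. 66. 96.]
198 [27. 68. 98.]
199 [27. 67. 98.]
200 [26. 67. 97.]
201 [27. 67. 97.]
202 [27. 66. 97.]
203 [ 48.  79. 100.]
204 [ 86. 105. 114.]
205 [ 99. 115. 121.]
206 [ 98. 113. 120.]
207 [ 97. 113. 119.]
```

Request:
jog_arm:
  moves:
    - [[0,0,0,0,0.94,0,0],[0,0,0,0,0.94,0,0],[0,0,0,0,0.94,0,0],[0,0,0,0,0.94,0,0],[-0.6,0,0,0,0,0,0],[-0.6,0,0,0,0,0,0],[0,0,0,0,0,0,0],[0,0,0,0,0,0,0]]

```text
time: 3.78
tool_pos: [0.4698, 0.1383, 0.1829]
tcp_rot: [3.139, -0.003, 0.494]
force: [0.7, -0.3, -0.4]
gripper_width: 0.005
grasp_force: 0.0
```

```bash
python3 - <<'E'
from h import *
import pickle
c,s=wcam(); snap('wrist','w2.png'); pickle.dump(c,open('w2.pkl','wb')); p=np.load('p.npy')
print(s['tool_pos'],s['tcp_rot'],s['time'])
r=proj('',b2w(p,[-.01,.177,.07]),c)[0];print(r)
u,v=r.astype(int)
im=cv2.imread('pics/w2.png')[v-50:v+50,u-65:u+65]; print('origin',u-65,v-50)
cv2.imwrite('pics/c2.png',cv2.resize(im,(780,600),interpolation=0))
E
```

```text
[0.46979741 0.13828154 0.1829359 ] [ 3.13893619e+00 -2.95012869e-03  4.94382664e-01] 3.775
[277.59667064 178.17976268]
origin 212 128
```

View pics/c2.png

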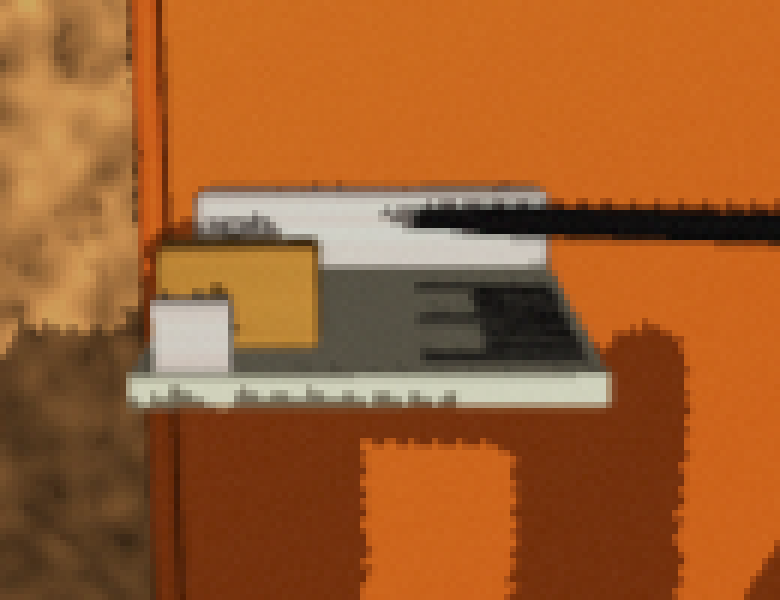

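```bash
python3 - <<'E'
from h import *
import pickle
from scipy.optimize import least_squares,brentq
c1,c2=(pickle.load(open(f'w{i}.pkl','rb')) for i in(1,2)); p=np.load('p.npy')
for n,a,b in [('front-top',(267,192.5),(265,168.5)),('back-top',(267,203.8),(265,186)),('tip',(283,161.7),(277.5,164.7)),('scale front top R',(311.7,218.7),(314,190.3)),('scale back top R',(312.3,221.7),(314,195.7)),('scale back top L',(238.5,221.7),(233.3,195.7))]:
    r=least_squares(lambda X:np.r_[proj('',b2w(p,X),c1)[0]-a,proj('',b2w(p,X),c2)[0]-b],[0,.18,.08])
    print(n,(r.x*1e3).round(1),r.fun.round(1))
    if n=='front-top':
        x,y,_=r.x; print('bottom z',brentq(lambda z:proj('',b2w(p,[x,y,z]),c1)[0,1]-183.7,0,.2))
E
```

```text
front-top [  1.3 187.3  89. ] [-0.  0.  0. -0.]
bottom z 0.07786077655424845
back-top [-13.4 187.6  87.7] [ 0. -0. -0.  0.]
tip [ -1.8 175.   42.8] [-2. -0.  2. -0.]
scale front top R [-13.2 149.6 105.4] [ 0.5  0.  -0.5  0. ]
scale back top R [-17.6 149.  104.8] [ 0.1  0.  -0.1  0. ]
scale back top L [-17.5 211.5 105. ] [-0.1  0.   0.1  0. ]
```

Request:
jog_arm:
  moves:
    - [[0,0.84,0,0,0,0,0],[0,0.84,0,0,0,0,0],[0,0.84,0,0,0,0,0],[0,0.84,0,0,0,0,0],[0,0.84,0,0,0,0,0],[0,0,0,0,0,0,0],[0,0,0,0,0,0,0]]

```text
time: 4.7
tool_pos: [0.5891, -0.0819, 0.1814]
tcp_rot: [-3.14, -0.001, 0.496]
force: [0.6, 1.1, 0.5]
gripper_width: 0.005
grasp_force: 0.0
```

```bash
python3 - <<'E'
from h import *
import pickle
c,s=wcam(); snap('wrist','w3.png'); pickle.dump(c,open('w3.pkl','wb')); p=np.load('p.npy')
print(s['tool_pos'],s['tcp_rot'],s['time'],s['force'])
for k,v in {'pad':[0,-.073,.074],'pn':[-.096,0,.072],'pf':[.096,0,.072]}.items(): print(k,proj('',b2w(p,v),c).round(1))
E
```

```text
[ 0.5890664  -0.08194947  0.18142394] [-3.14027435e+00 -6.96300206e-04  4.95510039e-01] 4.7 [0.60858002 1.08890648 0.48666667]
pad [[277.7 167.9]]
pn [[199.9 269.1]]
pf [[183.6  43.3]]
```

View pics/w3.png

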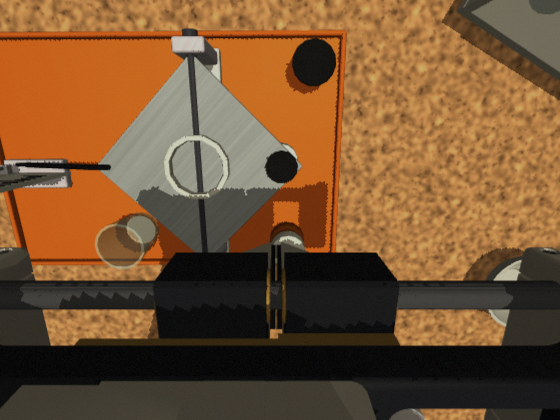

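Pad seen at (282,166), about 4 px right of the fit, i.e. the rest sits ~3 mm further along base −y; that agrees with the two-view pad point (0.622,-0.068). The stopper and jar are clear of the descent.

Request:
jog_arm:
  moves:
    - [[0.3,0.04,0.2,0,0,0,0],[0.3,0.03,0.3,0,0,0,0],[0,0,0.5,0,0,0,0],[0,0,0.4,0,0,0,0],[0,0,0.2,0,0,0,0],[0,0,0,0,0,0,0],[0,0,0,0,0,0,0]]

```text
time: 5.62
tool_pos: [0.6232, -0.069, 0.0869]
tcp_rot: [3.141, -0.002, 0.496]
force: [0.3, 0.6, -0.4]
gripper_width: 0.003
grasp_force: 0.0
```

Request:
jog_arm:
  moves:
    - [[0,0,0.08,0,0,0,0],[0,0,0.08,0,0,0,0],[0,0,0,0,0,0,0],[0,0,0,0,0,0,0]]

```text
time: 6.12
tool_pos: [0.6224, -0.0695, 0.0761]
tcp_rot: [-3.142, -0.0, 0.495]
force: [-0.1, -0.4, -0.3]
gripper_width: 0.005
grasp_force: 0.0
```

Request:
jog_arm:
  moves:
    - [[0,0,0.03,0,0,0,0],[0,0,0,0,0,0,0],[0,0,0,0,0,0,0]]

```text
time: 6.5
tool_pos: [0.6226, -0.0695, 0.0745]
tcp_rot: [3.141, -0.0, 0.495]
force: [0.7, 0.2, 0.5]
gripper_width: 0.005
grasp_force: 0.4
```

Request:
jog_arm:
  moves:
    - [[0,0,0.02,0,0,0,0],[0,0,0,0,0,0,0],[0,0,0,0,0,0,0]]

```text
time: 6.88
tool_pos: [0.6227, -0.0696, 0.0734]
tcp_rot: [3.141, -0.0, 0.495]
force: [0.4, -0.9, 3.9]
gripper_width: 0.004
grasp_force: 1.7
```

```bash
python3 - <<'E'
from h import *
im=snap('side','s1.png'); s=monitor.state(); print(s['force'],s['tool_pos'])
cv2.imwrite('pics/c3.png',cv2.resize(im[140:280,200:340,::-1],(600,600),interpolation=2))
E
```

```text
[0.74076936 0.08959583 4.0379414 ] [ 0.62270815 -0.06964056  0.07339837]
```

View pics/c3.png

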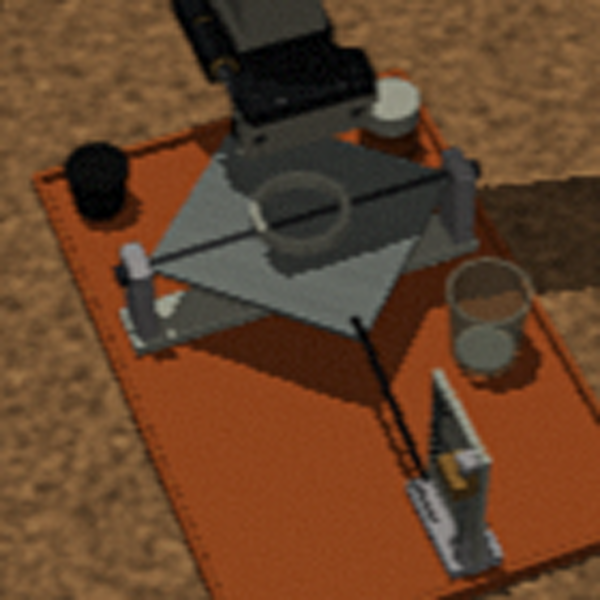

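Request:
jog_arm:
  moves:
    - [[0,0,-0.1,0,0,0,0],[0,0,0,0.8,0,0,0],[0,0,0,0.8,0,0,0],[0,0,0,0,0,0,0],[0,0,0,0,0,0,0]]

```text
time: 7.55
tool_pos: [0.6217, -0.0685, 0.0789]
tcp_rot: [-2.918, 0.0, 0.496]
force: [0.4, 0.2, 0.3]
gripper_width: 0.002
grasp_force: 0.0
```

Request:
jog_arm:
  moves:
    - [[0,0.011,0.05,0,0,0,0],[0,0.011,0.05,0,0,0,0],[0,0.011,0.05,0,0,0,0],[0,0.011,0.05,0,0,0,0],[0,0.011,0.05,0,0,0,0],[0,0,0,0,0,0,0],[0,0,0,0,0,0,0]]

```text
time: 8.43
tool_pos: [0.6226, -0.0687, 0.0643]
tcp_rot: [-2.918, -0.001, 0.496]
force: [-1.4, 1.5, 6.7]
gripper_width: 0.008
grasp_force: 2.9
```

Request:
jog_arm:
  moves:
    - [[0,0.01,0.043,0,0,0,0],[0,0.01,0.043,0,0,0,0],[0,0,0,0,0,0,0],[0,0,0,0,0,0,0]]

```text
time: 8.93
tool_pos: [0.6226, -0.0686, 0.0593]
tcp_rot: [-2.918, -0.001, 0.496]
force: [-1.9, 1.3, 7.3]
gripper_width: 0.003
grasp_force: 3.7
```

```bash
python3 - <<'E'
from h import *
s=monitor.state(); print(s['force'],s['tool_pos'],s['tcp_rot'],s['time'])
im=snap('side','s2.png')
P=[.5859+.0014+.0009,-.0021-.0026+.0005,.4949]; np.save('p2.npy',P)
z,yb=s['tool_pos'][2],None
d=s['tool_pos'][:2]-np.array(P[:2]); print('base xy',np.cos(P[2])*d[0]+np.sin(P[2])*d[1],-np.sin(P[2])*d[0]+np.cos(P[2])*d[1])
for th in(0,.14,.18,.20,.22,.24): print(th,proj('side',b2w(P,[0,.177*np.cos(th)+.018*np.sin(th),.062+.177*np.sin(th)-.018*np.cos(th)])).round(1),62+177*np.sin(th)-18*np.cos(th))
print('rider mid',proj('side',b2w(P,[0,.187,.0835])).round(1),proj('side',b2w(P,[.001,.187,.0895])).round(1))
a=[cv2.resize(cv2.imread(f'pics/{f}.png')[205:280,275:325],(400,600),interpolation=0) for f in('s1','s2')]
cv2.imwrite('pics/c4.png',np.hstack(a))
E
```

```text
[-1.85055602  1.28215564  7.30185833] [ 0.62264459 -0.06861199  0.05934789] [-2.91786624e+00 -8.00941415e-04  4.95709376e-01] 8.925
base xy -0.00028027112341143245 -0.07304282994931725
0 [[298.1 252.4]] 44.0
0.14 [[298.6 246.2]] 68.87524336020239
0.18 [[298.6 244.2]] 75.9790480261847
0.2 [[298.6 243.1]] 79.52327314958349
0.22 [[298.6 242. ]] 83.06048919736295
0.24 [[298.6 240.9]] 86.58928133026627
rider mid [[300.5 245.6]] [[300.1 244.1]]
```

View pics/c4.png

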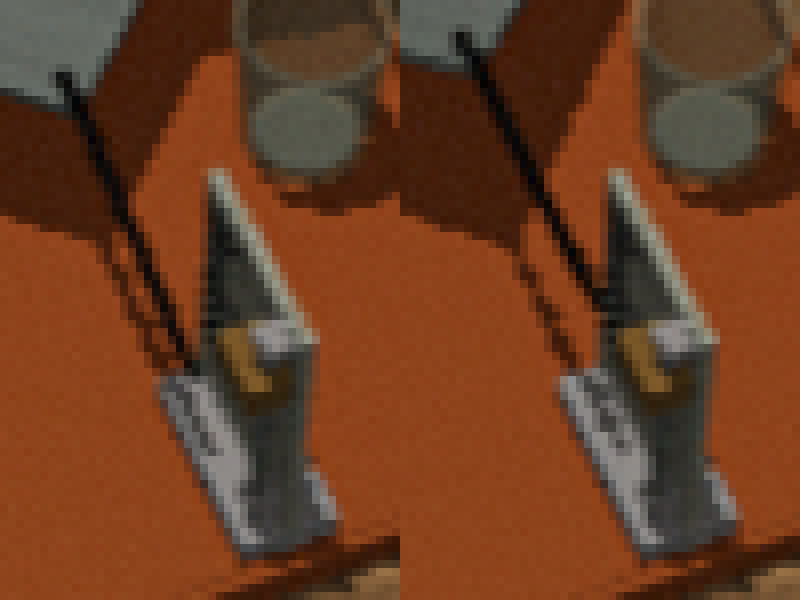

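```bash
cat > ang.py <<'E'
from h import *
from scipy.optimize import least_squares
P=np.load('p2.npy'); C=optics.camera_info('side')
def line(im,r0,r1):
    out=[]
    for r in range(r0,r1):
        R=im[r,:,2].astype(float); g=(282.5+(r-213)*(16/36.)) if 0 else None
        lo=281;hi=301; w=np.clip(60-R[lo:hi],0,None)   # black needle: red<60
        j=np.argmax(w); a=slice(max(j-2,0),j+3)
        if w[j]>20: out.append((np.sum(w[a]*np.arange(lo,hi)[a])/w[a].sum(),r))
    o=np.array(out); k=np.polyfit(o[:,1],o[:,0],1); e=o[:,0]-np.polyval(k,o[:,1]); g=abs(e)<.6
    k=np.polyfit(o[g,1],o[g,0],1); return k,o[g],(o[g,0]-np.polyval(k,o[g,1])).std()
def back(uv): # onto base plane x=0 -> (y,z)
    out=[]
    o=-C['R'].T@C['t']; Rz=Ro.from_euler('z',P[2]).as_matrix()
    for u,v in uv:
        d=C['R'].T@np.array([(u-C['cx'])/C['fx'],(v-C['cy'])/C['fy'],1]); ob=Rz.T@(o-np.r_[P[:2],0]); db=Rz.T@d
        out.append((ob-db*ob[0]/db[0])[1:])
    return np.array(out)
def ang(imr,imp,ra,rb):
    kr,_,e1=line(imr,*ra); kp,o,e2=line(imp,*rb)
    f=lambda k,rr:back([(np.polyval(k,r),r) for r in rr])
    A,B=f(kr,ra),f(kp,rb); d1,d2=A[1]-A[0],B[1]-B[0]
    a1,a2=np.arctan2(d1[1],d1[0]),np.arctan2(d2[1],d2[0])
    zt=lambda a,A:A[0,1]+(.177-A[0,0])*np.tan(a)
    print('fit err',e1,e2,'angles',a1,a2,'theta',a2-a1,'z at tip',zt(a1,A),zt(a2,B),len(o))
if __name__=='__main__':
    import sys
    n=sys.argv[1]
    im=np.mean([optics.read_camera('side')[:,:,::-1].astype(float) for _ in range(4)],0); np.save(n+'.npy',im)
    ang(cv2.imread('pics/s1.png'),im,(217,250),(213,241))
    ang(cv2.imread('pics/s0.png'),im,(217,250),(213,241))
E
python3 ang.py h1
```

```text
fit err 0.19872845225533234 0.1274726901099459 angles -0.21732163271574645 -0.018459913524623492 theta 0.19886171919112294 z at tip 0.05229333638175694 0.08500285380596659 28
fit err 0.16322850912389286 0.1274726901099459 angles -0.2526581916547277 -0.018459913524623492 theta 0.2341982781301042 z at tip 0.04878025708938735 0.08500285380596659 28
```

Request:
jog_arm:
  moves:
    - [[0,0.003,0.014,0,0,0,0],[0,0.003,0.013,0,0,0,0],[0,0,0,0,0,0,0],[0,0,0,0,0,0,0]]

```text
time: 9.68
tool_pos: [0.6226, -0.0686, 0.0578]
tcp_rot: [-2.918, -0.001, 0.496]
force: [-1.6, 0.7, 8.9]
gripper_width: 0.003
grasp_force: 4.1
```

```bash
python3 ang.py h2; python3 - <<'E'
from h import *
z=[]
for _ in range(3): z.append(monitor.state()['tool_pos'][2]); optics.camera_info('side'); optics.read_camera('side')
print(z,monitor.state()['force'],monitor.state()['time'])
cv2.imwrite('pics/c5.png',np.hstack([cv2.resize(np.load(f+'.npy').astype(np.uint8)[205:280,275:325],(400,600),interpolation=2) for f in('h1','h2')]))
E
```

```text
fit err 0.19872845225533234 0.14607976122967722 angles -0.21732163271574645 -0.02589256149984101 theta 0.19142907121590544 z at tip 0.05229333638175694 0.0881090470035733 27
fit err 0.16322850912389286 0.14607976122967722 angles -0.2526581916547277 -0.02589256149984101 theta 0.22676563015488668 z at tip 0.04878025708938735 0.0881090470035733 27
[np.float64(0.05782599572854526), np.float64(0.05783800239539617), np.float64(0.057822536340670416)] [-1.89674504  1.48563053  9.06096358] 10.025
```

View pics/c5.png

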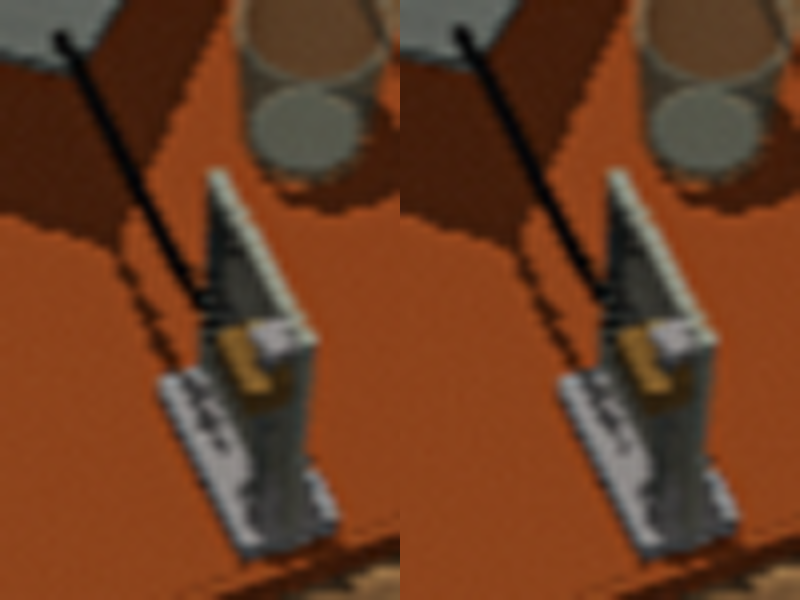

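Request:
jog_arm:
  moves:
    - [[0,0.001,0.004,0,0,0,0],[0,0,0,0,0,0,0],[0,0,0,0,0,0,0],[0,0,0,0,0,0,0],[0,0,0,0,0,0,0],[0,0,0,0,0,0,0],[0,0,0,0,0,0,0],[0,0,0,0,0,0,0],[0,0,0,0,0,0,0],[0,0,0,0,0,0,0]]

```text
time: 11.28
tool_pos: [0.6226, -0.0686, 0.0576]
tcp_rot: [-2.918, -0.001, 0.496]
force: [-2.0, 0.7, 8.6]
gripper_width: 0.006
grasp_force: 4.1
```

```bash
python3 ang.py h3; python3 -c "
from h import *
s=monitor.state();print(s['tool_pos'],s['force'],s['time'])"
```

```text
fit err 0.19872845225533234 0.18451266482266834 angles -0.21732163271574645 -0.005037143903891129 theta 0.21228448881185533 z at tip 0.05229333638175694 0.08928929516005371 27
fit err 0.16322850912389286 0.18451266482266834 angles -0.2526581916547277 -0.005037143903891129 theta 0.24762104775083657 z at tip 0.04878025708938735 0.08928929516005371 27
[ 0.62260972 -0.06854809  0.05758953] [-1.8832868   1.00406813  9.39693217] 11.475
```

Request:
jog_arm:
  moves:
    - [[0,-0.011,-0.05,0,0,0,0],[0,-0.011,-0.05,0,0,0,0],[0,-0.011,-0.05,0,0,0,0],[0,-0.011,-0.05,0,0,0,0],[0,-0.011,-0.05,0,0,0,0],[0,-0.011,-0.05,0,0,0,0],[0,-0.011,-0.05,0,0,0,0],[0,-0.06,-0.25,0,0,0,0],[0,-0.11,-0.5,0,0,0,0],[0,-0.11,-0.5,0,0,0,0],[0,0,0,0,0,0,0],[0,0,0,0,0,0,0]]

```text
time: 12.98
tool_pos: [0.6223, -0.0704, 0.1548]
tcp_rot: [-2.919, 0.001, 0.495]
force: [-0.2, -0.3, -1.0]
gripper_width: 0.008
grasp_force: 0.0
```

```bash
python3 - <<'E'
from ang import *
im=snap('side','s9.png')[:,:,::-1]
for r in('s0','s1'): ang(cv2.imread(f'pics/{r}.png'),im,(217,250),(217,250))
d=cv2.absdiff(im,cv2.imread('pics/s0.png')).max(2); print('bystander diffs',d[230:300,296:360].max(),d[165:195,210:232].max(),d[340:420,180:360].max(),d[80:140,255:360].max())
s=monitor.state();print(s['tool_pos'],s['force'],s['time'])
E
```

```text
fit err 0.16322850912389286 0.1808145372294277 angles -0.2526581916547277 -0.23722965925873088 theta 0.015428532395996813 z at tip 0.04878025708938735 0.04943978842552492 32
fit err 0.19872845225533234 0.1808145372294277 angles -0.21732163271574645 -0.23722965925873088 theta -0.01990802654298443 z at tip 0.05229333638175694 0.04943978842552492 32
bystander diffs 14 14 14 125
[ 0.62186243 -0.07027747  0.15422987] [-0.4802311  -0.87721417 -0.48375563] 13.025
```

```bash
python3 -c "
from h import *
print(ticket.hand_in())"
```

```text
the job is handed in; nothing more can be done
None
```

I pressed the pad until the needle tip was level with the rider to within about 1 mm (tip roughly 83–84 mm, rider about 83.5 mm), held it there for about 1.3 s and released it. The plate is back at rest, the rider and nearby bystanders look unmoved (the dish and reagent bottle I could not confirm), and the job is handed in.

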